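Sort the washed culture tubes by length and show the odd one to the inspection camera

ROBOT

A 6-joint arm with a two-finger parallel gripper is mounted at the origin on the work surface. World frame = base frame: x ahead of the robot, y to its left, z up, the work surface at z = 0. Lengths are in m, angles in degrees, forces in N, time in s.
With the tool pointing down it reaches from about 0.35 to 0.875 m from the base axis. Payload 4.2 kg.
Tool frame: the origin (TCP) lies on the centre line of the jaws, within the pads' length; the fingertips stand 19 mm ahead of it and the grasp point (between the pads) is the TCP; z points along the fingers, y is the line along which they close (so a half turn about z gives the same grasp; the last joint's range is limited). The gripper opens to 87 mm and grips with 3 to 60 N. Pads are 19 mm wide; open, the fingers measure 117 mm over their backs; the gripper's body (75 mm by 190 mm) begins 51 mm behind the grasp point.
Start: joints at [89.989, 22.042, 0.453, 0, -68.411, -14.817], TCP at [0.16, 0.604, 0.242] pointing down, gripper open.
Joint ranges: [-179.83, 179.83], [-69.29, 118.12], [-61.27, 80.66], [-181.25, 117.63], [-171.15, -9.14], [-177.46, 177.46]. Speed limits (degrees/s): [159.86, 159.86, 180, 180, 180, 180].

INTERFACE

Orientations are given as a 3x3 rotation matrix whose columns are the frame's x, y, z axes.
In Python, from station import sense, capture, finish_job, search_frame, masks_of gives the robot as it stands.
- The arm moves only by the tool drive_tool, never from a script. Its argument "rows" is a list of rows, each a list of 7 numbers: the opening in per cent of the stroke, from 0 (shut) to 100 (fully open), then the shift along the world's x, y, z in mm, then the turn, a rotation vector about the world's x, y, z in rad. In form: [[fingers, dx, dy, dz, wx, wy, wz], ...]. A call has 1 to 5 rows; each row shifts and turns the commanded pose from where the row before left it; what a row does not reach is not made up. A row lasts 1/12 s, in which the tool goes at most 41.7 mm and 7.16 degrees, less where a joint would pass 70% of its speed; a pose out of reach is approached as far as the arm can. A call is refused whole if a number of a shift passes 41.7 or a number of a turn 0.125, either way. A call with a gripper value outside its range is refused whole. The fingers move at their own pace and stop on an object; the grip force is fixed at half the most. Time passes only in rows, so rows that do not move let the fingers close. It gives the time, the measured TCP pose, the force, the opening and the grip force at its end, in the units of the state.
- sense(): the state, without advancing time (a new reading comes with each control period).
- capture(name): name is "side" or "top"; returns a dict with "frame" (400x640x3 uint8, red, green, blue), "z_map" (400x640 float32, m along the optical axis (not along the pixel's ray), 0 where there is no reading), "fx", "fy", "cx", "cy" (pixels), "R" (3x3) and "t" (3): a world point X has camera coordinates R X + t. Camera axes: x right, y down, z forward; pixel columns grow to the right and rows downward; lengths in m; the calibration is good to about 2 mm. A picture is of the moment at which its call begins.
- finish_job(): hands the job in; it is judged then, once.
Trained networks look in a picture, given as the dict that the camera call returned (one of the last four; its "shot" number tells which), for a name from the list of things; names that differ only in an ending like _2 or _b are one class to them, and where a whole thing is asked for, a point or a joint stands for the part that bears it (a point fixed in the world has none). Each returns a list of dicts, best first, with "p" (0 to 1); they miss things now and then, are a little off and sometimes report something else, mostly with a low value. They report only what shows in the picture. A call takes as long as a camera call. They do not tell look-alikes from the thing itself.
- search_frame(label, picture): "xy" ([column, row] in pixels, amid what is visible of it).
- masks_of(label, picture): "region" (400x640 bool, what is visible of it) and "xy" ([column, row] in pixels, amid what is visible of it).
The state is a dict: "time_s": time; "joints": joint angles; "joint_velocities": joint speeds; "effort": joint torques, N m; "tcp_pos": TCP position; "ee_rot": TCP orientation; "wrist_force": force on the tool from outside, world axes, zero at the start; "moment": the same for the moment, N m; "gripper_width": opening from 0.0 (shut) to 1.0 (fully open); "gripper_force": force on a finger pad.
Only numpy, scipy, OpenCV 4.12 (cv2) and the standard library are available. Lean on these libraries where they do the work, as an engineer would, in place of code of your own. Each camera call takes 0.05 s, during which the arm holds its last target. There are 200 camera calls.

TASK

Sort the three capped culture tubes in the single-row stand: put the long one in the free place of the rack's row of long tubes and the short one in the free place of its row of short tubes, each fully down in its hole. The third, of in-between length, belongs to neither row: hold it up to the inspection camera so that its rounded base can be checked for cracks, the base facing the lens 80 mm from it and centred on it, the tube in line with the lens's line of sight, and finish while still holding it there, still and in the air. Do not drop a tube, bump the camera, or disturb the tubes already in the rack or the other ware on the bench.

Things in the scene. Friction and masses are not known exactly. Their poses are not given: they have to be found in the camera images.
- rack: white plastic test-tube rack, fixed, 136 mm (x) by 192 mm (y) by 58 mm high; two rows of three 28.5 mm holes along its y axis, 62 mm apart in the row, the rows 80 mm apart: the row of long tubes at its +x side (away from the robot), the row of short tubes at its -x side. Each row holds two capped tubes and has one free place. Tubes stand on its floor, 8 mm above the bench, guided by plates with holes at 16 to 22 mm and at 51 to 58 mm. Origin: centre of its underside; z up
- stand: single-row stainless stand, fixed, 56 mm (x) by 192 mm (y) by 58 mm high, built like the rack, with three holes 62 mm apart along its y axis; it holds the three unsorted tubes, in any order. Origin: centre of its underside; z up
- tube_long_mid (a point): centre of the LONG tube in the stand: glass, 25 mm diameter with a rounded base, closed by a plain aluminium cap 28 mm in diameter that covers its top 34 mm (grip it by the cap); about 60 g; it stands a firm grip; 150 mm overall with the cap; this point is 75 mm above its base, on its axis; z runs from the base up to the cap
- tube_short_mid (a point): centre of the SHORT tube in the stand: same make, 110 mm overall with the cap; this point is 55 mm above its base; z runs from the base up to the cap
- tube_odd_mid (a point): centre of the IN-BETWEEN tube in the stand: same make, 130 mm overall with the cap; this point is 65 mm above its base; z runs from the base up to the cap
- tube_odd: the in-between tube; origin at the lowest point of its base, on its axis; z runs from the base up to the cap
- long_place0 (a point): a place in the rack's row of long tubes: the point on the hole's axis on the rack's floor, where a tube's base stands (50 mm below the rack's top face); z up; it may be taken by a tube already there or be the free one
- long_place1 (a point): a place in the rack's row of long tubes: the point on the hole's axis on the rack's floor, where a tube's base stands (50 mm below the rack's top face); z up; it may be taken by a tube already there or be the free one
- long_place2 (a point): a place in the rack's row of long tubes: the point on the hole's axis on the rack's floor, where a tube's base stands (50 mm below the rack's top face); z up; it may be taken by a tube already there or be the free one
- short_place0 (a point): a place in the rack's row of short tubes: the point on the hole's axis on the rack's floor, where a tube's base stands (50 mm below the rack's top face); z up; it may be taken by a tube already there or be the free one
- short_place1 (a point): a place in the rack's row of short tubes: the point on the hole's axis on the rack's floor, where a tube's base stands (50 mm below the rack's top face); z up; it may be taken by a tube already there or be the free one
- short_place2 (a point): a place in the rack's row of short tubes: the point on the hole's axis on the rack's floor, where a tube's base stands (50 mm below the rack's top face); z up; it may be taken by a tube already there or be the free one
- rack_long_a_mid (a point): centre of a tube that is already in the rack's row of long tubes (same make, 150 mm overall), half-way up; it stays there
- rack_long_b_mid (a point): centre of a tube that is already in the rack's row of long tubes (same make, 150 mm overall), half-way up; it stays there
- rack_short_a_mid (a point): centre of a tube that is already in the rack's row of short tubes (same make, 110 mm overall), half-way up; it stays there
- rack_short_b_mid (a point): centre of a tube that is already in the rack's row of short tubes (same make, 110 mm overall), half-way up; it stays there
- camera_lens (a point): middle of the front glass of the inspection camera's lens, ringed by a white ring light 62 mm across. Its z axis is the lens's line of sight, pointing out of the lens: it leans 0.3 to 0.65 rad from straight up, towards the robot's side. The lens is about 130 mm above the bench
- camera: the inspection camera's stand, fixed: a dark steel foot 95 mm square and a fork 90 mm high (102 mm over its two clamp knobs) that carries the tilted head; the head's clamp is tight, leave it. Origin: centre of the underside; the camera looks up and towards its -x side
- beaker: bystander: glass beaker, 68 mm wide, 85 mm high; origin at the centre of its underside
- jar: bystander: glass culture jar with a steel lid, 64 mm wide, 85 mm high; origin at the centre of its underside
- wash_bottle: bystander: white plastic wash bottle with a bent nozzle, 60 mm wide, 180 mm high; origin at the centre of its underside
Not all that is in view belongs to the job. Leave any brown or yellow look-alike of the part that bears tube_long_mid alone. Leave any pink or yellow look-alike of the tube_odd alone.

How it is judged (in metres and radians):
At the end, for the whole second after the job is handed in: Long and short tubes down in their own rows (10 mm of the hole axis, 6 mm of the floor, tilt under 0.15 rad), let go. In-between tube held still by the fingers, touching nothing else: base 60-100 mm out from the lens, within 15 mm sideways each way, axis within 0.2 rad of the sight line (((horizontal distance between tube_long_mid and long_place0 below 0.01 m and z of tube_long_mid in the frame of long_place0 between 0.069 and 0.081 m) or (horizontal distance between tube_long_mid and long_place1 below 0.01 m and z of tube_long_mid in the frame of long_place1 between 0.069 and 0.081 m) or (horizontal distance between tube_long_mid and long_place2 below 0.01 m and z of tube_long_mid in the frame of long_place2 between 0.069 and 0.081 m)) and angle between each of tube_long_mid, tube_short_mid's own z axis and vertical below 0.15 rad and contact force between the fingers and tube_long below 0.1 N and ((horizontal distance between tube_short_mid and short_place0 below 0.01 m and z of tube_short_mid in the frame of short_place0 between 0.049 and 0.061 m) or (horizontal distance between tube_short_mid and short_place1 below 0.01 m and z of tube_short_mid in the frame of short_place1 between 0.049 and 0.061 m) or (horizontal distance between tube_short_mid and short_place2 below 0.01 m and z of tube_short_mid in the frame of short_place2 between 0.049 and 0.061 m)) and contact force between the fingers and tube_short below 0.1 N and x of tube_odd in the frame of camera_lens between -0.015 and 0.015 m and y of tube_odd in the frame of camera_lens between -0.015 and 0.015 m and z of tube_odd in the frame of camera_lens between 0.06 and 0.1 m and z of tube_odd_mid in the frame of camera_lens above 0.11 m and angle between the z axis of tube_odd and the z axis of camera_lens, either way round below 0.2 rad and height (world z) of tube_odd above 0.12 m and contact force between the fingers and tube_odd above 0.5 N and linear speed of tube_odd below 0.03 m/s and contact force between tube_odd and camera below 0.1 N and contact force between tube_odd and rack below 0.1 N and contact force between tube_odd and stand below 0.1 N); the arm keeps its last pose, push and grip.
It fails at once if a tube already in the rack is taken out or shifted from its place (distance of any of rack_long_a_mid, rack_long_b_mid, rack_short_a_mid, rack_short_b_mid from where it was at the start of the episode above 0.02 m).
It fails at once if a bystander (beaker, jar, wash bottle) is pushed more than 25 mm or tipped (distance of any of beaker, jar, wash_bottle from where it was at the start of the episode above 0.025 m or angle between any of beaker, jar, wash_bottle's own z axis and vertical above 0.4 rad).
It fails at once if the inspection camera is bumped, by the robot or with a tube (contact force between any of the arm, the fingers, tube_odd, tube_long, tube_short and camera above 1 N).
It fails at once if one of the three tubes is dropped: it falls freely at over 0.5 m/s (about 13 mm) or falls over ((linear speed of tube_long above 0.5 m/s and contact force between the fingers and tube_long below 0.1 N) or (linear speed of tube_short above 0.5 m/s and contact force between the fingers and tube_short below 0.1 N) or (linear speed of tube_odd above 0.5 m/s and contact force between the fingers and tube_odd below 0.1 N) or angle between any of tube_long_mid, tube_short_mid, tube_odd_mid's own z axis and vertical above 1.1 rad).
It also fails if it takes over 72 s, if anything falls off the work surface, if the arm or the gripper's body presses on something with over 40 N, if the wrist force passes 120 N, or if a joint passes its speed limit or range.

## Working session

There is one attempt and no reset: what is moved stays moved. The work goes in short steps, Python scripts to look and compute and a tool call to move; the robot and the scene stay as the last step left them, time stands still between calls to the robot, and variables do not carry over. Pictures are saved under pics/ and viewed, at most 10 in all, crops included, and the job is handed in when it is done.

Besides the shell and the picture viewer there is one more tool, called after "Call:" by a JSON object that holds its "method" and its "body". drive_tool: Moves the arm, as the interface text tells. Its arguments: {"type":"object","properties":{"rows":{"type":"array"}},"required":["rows"]}

```bash
ls; mkdir -p pics; cat > h.py <<'E'
import numpy as np, cv2
from station import sense, capture, finish_job, search_frame, masks_of
def save(c,n,box=None,s=1):
    f=c["frame"][:,:,::-1]
    if box: f=f[box[1]:box[3],box[0]:box[2]]
    cv2.imwrite("pics/"+n,cv2.resize(f,None,fx=s,fy=s,interpolation=cv2.INTER_CUBIC))
def cloud(c):
    z=c["z_map"]; v,u=np.mgrid[:400,:640]
    P=np.stack([(u-c["cx"])/c["fx"]*z,(v-c["cy"])/c["fy"]*z,z],-1)
    W=(P-np.array(c["t"]))@np.array(c["R"]); W[z==0]=np.nan
    return W
E
cat > a.py <<'E'
from h import *
np.set_printoptions(precision=3,suppress=True)
s=sense(); print(s["time_s"],s["tcp_pos"],s["gripper_width"])
for n in("side","top"):
    c=capture(n); save(c,n+"0.png",s=1.25); W=cloud(c); print(n,c["fx"],"campos",-np.array(c["R"]).T@c["t"]); 
    np.savez("/tmp/"+n,W=W,frame=c["frame"])
    for l in("rack","stand","tube_long_mid","tube_short_mid","tube_odd","rack_long_a_mid","rack_short_a_mid","camera_lens","camera","long_place0","short_place0","beaker","jar","wash_bottle"):
        for d in search_frame(l,c)[:6]:
            if d["p"]<.2: continue
            u,v=np.round(d["xy"]).astype(int); print(l,round(d["p"],2),u,v,W[v,u])
E
python3 a.py
```

```text
pics
0.0 [0.16  0.604 0.24 ] 0.9986093851331073
side 447.74901336598634 campos [ 0.142 -0.47   0.803]
rack 0.57 350 161 [0.722 0.035 0.125]
rack 0.56 390 309 [ 0.526 -0.25   0.06 ]
stand 0.8 255 200 [0.527 0.149 0.059]
tube_long_mid 0.87 236 147 [0.566 0.254 0.132]
tube_long_mid 0.79 201 148 [0.523 0.345 0.102]
tube_long_mid 0.54 226 126 [0.603 0.346 0.125]
tube_short_mid 0.67 389 307 [ 0.528 -0.246  0.059]
tube_short_mid 0.58 246 170 [0.546 0.196 0.109]
tube_odd 0.96 223 206 [0.452 0.163 0.085]
tube_odd 0.95 260 184 [0.538 0.135 0.112]
tube_odd 0.59 289 205 [0.546 0.049 0.103]
rack_long_a_mid 0.95 391 249 [ 0.589 -0.192  0.129]
rack_long_a_mid 0.74 395 327 [ 0.48  -0.291  0.108]
rack_long_a_mid 0.41 388 309 [ 0.523 -0.247  0.059]
rack_short_a_mid 0.73 396 326 [ 0.479 -0.293  0.115]
camera_lens 0.68 350 160 [0.722 0.035 0.128]
camera_lens 0.66 412 273 [ 0.573 -0.253  0.13 ]
camera 0.9 352 178 [0.749 0.05  0.043]
camera 0.63 258 184 [0.534 0.137 0.113]
long_place0 0.59 388 307 [ 0.526 -0.244  0.06 ]
long_place0 0.45 259 184 [0.536 0.136 0.112]
short_place0 0.6 390 307 [ 0.529 -0.247  
[... 824 characters left out ...]

rack_long_a_mid 0.74 410 191 [ 0.593 -0.189  0.157]
rack_long_a_mid 0.43 420 227 [ 0.512 -0.217  0.118]
rack_long_a_mid 0.3 269 217 [0.539 0.14  0.139]
rack_short_a_mid 0.46 444 238 [ 0.485 -0.276  0.106]
rack_short_a_mid 0.37 422 215 [ 0.545 -0.235  0.059]
camera_lens 0.63 304 134 [0.739 0.057 0.135]
camera 0.57 305 137 [0.733 0.055 0.128]
long_place0 0.73 419 215 [ 0.545 -0.228  0.057]
long_place0 0.43 431 197 [ 0.579 -0.237  0.157]
short_place0 0.58 419 218 [ 0.538 -0.227  0.057]
beaker 0.63 319 256 [0.446 0.026 0.007]
jar 0.8 438 155 [ 0.693 -0.276  0.083]
jar 0.27 418 215 [ 0.545 -0.225  0.061]
wash_bottle 0.44 447 237 [ 0.487 -0.28   0.117]
wash_bottle 0.38 306 133 [0.74  0.052 0.138]
```

View pics/side0.png

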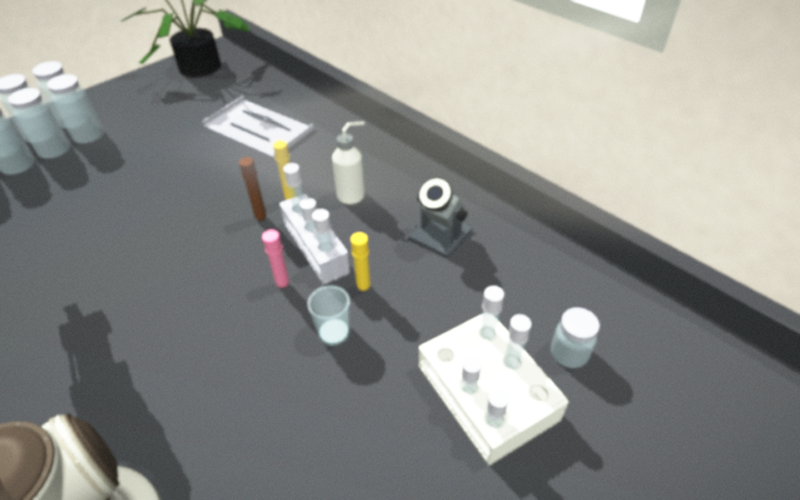

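View pics/top0.png

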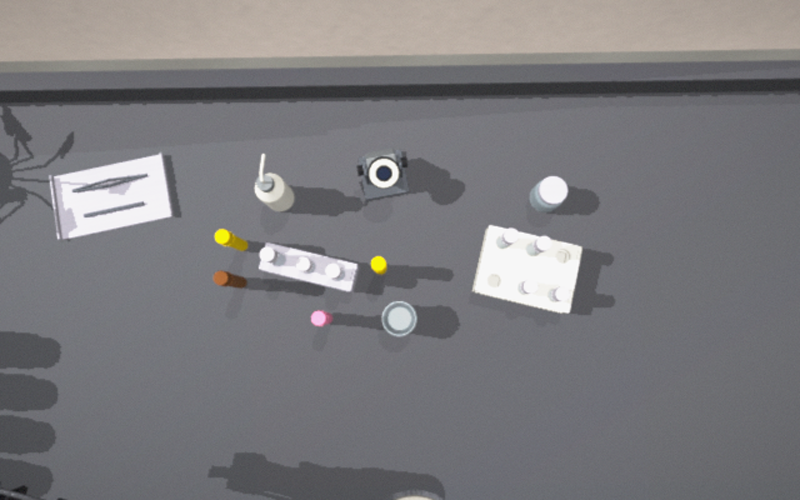

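The side view shows the stand (scaled picture 313,235) holding long (292,170), short (307,207) and in-between (321,217) tubes. The rack is at (490,385), and its free holes are at (445,353) in the short row and (540,393) in the long row.

In the top view (800 px picture), the candidates are the clear aluminium-capped tubes in the stand: (268,254) long, (303,264) short and (333,270) odd. The look-alikes outside the stand are brown (220,278), yellow (228,238), pink (318,318) and yellow (378,264), and I will leave them alone.

Next I measure precisely.

```bash
cat > m.py <<'E'
from h import *
np.set_printoptions(precision=4,suppress=True)
print(sense()["ee_rot"])
from scipy.optimize import least_squares
g={"long":(.567,.259,.158),"short":(.551,.198,.118),"odd":(.537,.143,.138),"RL1":(.593,-.189,.158),"RL2":(.577,-.238,.158),"RS1":(.512,-.217,.118),"RS2":(.485,-.276,.118)}
for n in("top","side"):
    cs=[cloud(capture(n)) for _ in range(3)]; W=np.nanmedian(cs,0); np.savez("/tmp/"+n,W=W)
    print(n)
    for k,(x,y,z) in g.items():
        m=(np.hypot(W[...,0]-x,W[...,1]-y)<.028)&(abs(W[...,2]-z)<.012)
        P=W[m]
        if len(P)<15: print(k,"few",len(P));continue
        t=np.median(np.sort(P[:,2])[-len(P)//2:]); Q=P[P[:,2]>t-.004][:,:2]
        c,r=cv2.minEnclosingCircle(Q.astype(np.float32)*1000)
        # centre by fixed-radius circle coverage: mean of points
        print(k,len(Q),"zt",round(t,4),"mean",Q.mean(0),"circ",np.array(c)/1000,round(r,1))
    for nm,(x,y,rr) in {"rack":(.533,-.235,.14),"stand":(.551,.2,.12)}.items():
        m=(np.hypot(W[...,0]-x,W[...,1]-y)<rr)&(abs(W[...,2]-.058)<.006)
        P=W[m]; b=cv2.minAreaRect((P[:,:2]*1000).astype(np.float32)); print(nm,len(P),np.median(P[:,2]),b)
    m=(np.hypot(W[...,0]-.735,W[...,1]-.053)<.05)&(W[...,2]>.10); P=W[m]; print("lens pts",len(P),P.mean(0),P.min(0),P.max(0))
E
python3 m.py
cat > z.py <<'E'
from h import *
c=capture("side"); d=capture("top"); 
f=lambda c,b:cv2.resize(c["frame"][b[1]:b[3],b[0]:b[2],::-1],(400,400),interpolation=cv2.INTER_CUBIC)
cv2.imwrite("pics/crop1.png",np.vstack([np.hstack([f(d,(190,165,290,265)),f(c,(210,110,310,210))])]))
cv2.imwrite("pics/crop2.png",np.hstack([f(d,(270,100,350,180)),f(c,(310,120,390,200))]))
E
python3 z.py
```

```text
[[ 0.9667 -0.2559 -0.    ]
 [-0.2559 -0.9667  0.0001]
 [-0.     -0.0001 -1.    ]]
top
long 113 zt 0.1579 mean [0.5723 0.2684] circ [0.5723 0.2686] 13.9
short 100 zt 0.1179 mean [0.5569 0.2085] circ [0.557 0.209] 13.9
odd 102 zt 0.1384 mean [0.5414 0.1487] circ [0.5418 0.1488] 13.5
RL1 107 zt 0.1575 mean [ 0.6006 -0.1862] circ [ 0.601  -0.1861] 13.4
RL2 109 zt 0.1575 mean [ 0.5855 -0.2459] circ [ 0.5855 -0.2463] 13.8
RS1 108 zt 0.1174 mean [ 0.5083 -0.2261] circ [ 0.5084 -0.2263] 13.6
RS2 110 zt 0.1174 mean [ 0.4929 -0.2863] circ [ 0.4934 -0.2862] 13.8
rack 3225 0.056918822540572234 ((547.015380859375, -236.71481323242188), (192.52195739746094, 136.4362030029297), 75.6239242553711)
stand 1197 0.05703609675553308 ((522.2924194335938, 217.8857421875), (192.2845001220703, 128.2267608642578), 75.21790313720703)
lens pts 561 [0.7346 0.0523 0.1277] [0.7029 0.0229 0.1001] [0.7753 0.0854 0.146 ]
side
long 81 zt 0.1606 mean [0.5705 0.266 ] circ [0.5717 0.2671] 14.4
short 87 zt 0.1204 mean [0.5556 0.2067] circ [0.5569 0.2078] 14.8
odd 94 zt 0.1405 mean [0.5401 0.1465] circ [0.5409 0.1473] 14.1
RL1 149 zt 0.1606 mean [ 0.5995 -0.1882] circ [ 0.5999 -0.1877] 13.7
RL2 167 zt 0.1605 mean [ 0.5843 -0.248 ] circ [ 0.5857 -0.2475] 14.2
RS1 176 zt 0.1204 mean [ 0.5068 -0.2283] circ [ 0.5072 -0.228 ] 13.7
RS2 202 zt 0.1206 mean [ 0.4917 -0.2882] circ [ 0.4924 -0.2877] 13.9
rack 5117 0.060236020683636295 ((546.4696044921875, -237.38653564453125), (193.280517578125, 136.99908447265625), 75.8685302734375)
stand 856 0.060470173294708426 ((519.4194946289062, 217.454833984375), (193.7130126953125, 132.70677185058594), 75.53305053710938)
lens pts 593 [0.7306 0.0468 0.1299] [0.7021 0.0193 0.1002] [0.776  0.0814 0.1466]
```

View pics/crop1.png

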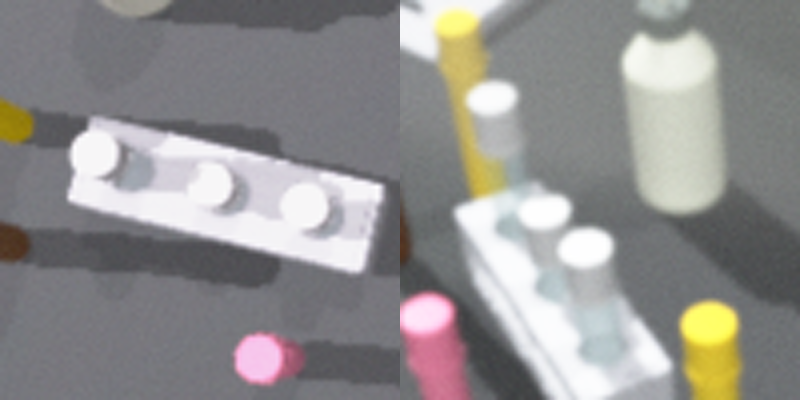

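View pics/crop2.png

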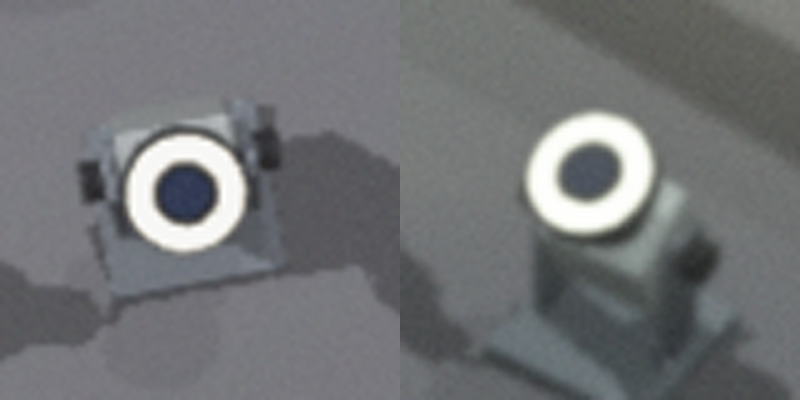

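The crops confirm the choice: three clear tubes with plain aluminium caps in the stand, and coloured look-alikes outside it. The ring light faces up and towards −x. Heights of 158, 118 and 138 mm match the text.

Computed poses:

| Item | x (m) | y (m) |
|---|---|---|
| Long tube | 0.572 | 0.268 |
| Short tube | 0.557 | 0.208 |
| Odd tube | 0.541 | 0.148 |
| Free long place | 0.570 | -0.307 |
| Free short place | 0.523 | -0.167 |

The tool's closing axis already lies along the rows, which keeps the body clear of the long rack tubes when I place the short one.

Call:
{"method": "drive_tool", "body": {"rows": [[50,27.5,-22.4,0,0,0,0],[50,27.5,-22.4,0,0,0,0],[50,27.5,-22.4,0,0,0,0],[50,27.5,-22.4,0,0,0,0],[50,27.5,-22.4,0,0,0,0]]}}

```text
time_s: 2.32
tcp_pos: [0.2984, 0.491, 0.2417]
ee_rot: [[0.967, -0.255, 0.0], [-0.255, -0.967, 0.0], [0.0, -0.0, -1.0]]
wrist_force: [0.8, 0.4, -0.0]
gripper_width: 0.703
gripper_force: 0.0
```

Call:
{"method": "drive_tool", "body": {"rows": [[50,27.5,-22.4,0,0,0,0],[50,27.5,-22.4,0,0,0,0],[50,27.5,-22.4,0,0,0,0],[50,27.5,-22.4,0,0,0,0],[50,27.5,-22.4,0,0,0,0]]}}

```text
time_s: 2.73
tcp_pos: [0.4361, 0.3789, 0.2419]
ee_rot: [[0.967, -0.256, 0.0], [-0.256, -0.967, 0.0], [0.0, -0.0, -1.0]]
wrist_force: [-0.5, -0.1, 0.3]
gripper_width: 0.507
gripper_force: 0.0
```

Call:
{"method": "drive_tool", "body": {"rows": [[50,27.5,-22.4,0,0,0,0],[50,27.5,-22.4,0,0,0,0],[50,27.5,-22.4,0,0,0,0],[50,20,-16,0,0,0,0],[50,0,0,0,0,0,0]]}}

```text
time_s: 3.15
tcp_pos: [0.5404, 0.294, 0.2411]
ee_rot: [[0.965, -0.261, 0.0], [-0.261, -0.965, -0.001], [0.001, 0.001, -1.0]]
wrist_force: [-0.2, 0.9, 0.2]
gripper_width: 0.5
gripper_force: 0.0
```

```bash
cat > l.py <<'E'
from h import *
np.set_printoptions(precision=4,suppress=True)
s=sense(); print(s["time_s"],s["tcp_pos"],s["gripper_width"]); print(s["ee_rot"])
# ring: ellipse fit in each image (outer white edge) + plane fit of depth
for n in("top","side"):
    c=capture(n); W=np.load("/tmp/"+n+".npz")["W"]; g=c["frame"].astype(int)
    m=(np.hypot(W[...,0]-.73,W[...,1]-.05)<.05)&(W[...,2]>.09)&(g.min(-1)>200)
    P=W[m]; 
    for _ in range(4):
        ce=P.mean(0); nv=np.linalg.svd(P-ce)[2][2]; nv*=np.sign(nv[2]); d=(P-ce)@nv; P=P[abs(d)<.004]
    u1=np.cross(nv,[0,1,0]);u1/=np.linalg.norm(u1);u2=np.cross(nv,u1)
    q=np.stack([(P-ce)@u1,(P-ce)@u2],1).astype(np.float32)*1000
    (a,b),r=cv2.minEnclosingCircle(q); C=ce+(a*u1+b*u2)/1000
    ys,xs=np.where(m); h=cv2.convexHull(np.stack([xs,ys],1).astype(np.float32)); print(n,len(P),"resid",d.std(),"centre",ce,C,"r",r,"n",nv,"lean",np.arccos(nv[2]),cv2.fitEllipse(h))
E
python3 l.py
```

```text
3.15 [0.5404 0.294  0.2411] 0.49955134178731897
[[ 0.9654 -0.2608  0.0004]
 [-0.2608 -0.9654 -0.0009]
 [ 0.0006  0.0008 -1.    ]]
top 233 resid 0.0013751929476196398 centre [0.7296 0.0511 0.1293] [0.7296 0.0505 0.1292] r 27.826160430908203 n [-0.4691 -0.0796  0.8796] lean 0.4958686724519898 ((306.5112609863281, 138.07235717773438), (21.95821762084961, 22.27398681640625), 84.17578887939453)
side 312 resid 0.001142454883035882 centre [0.7291 0.0493 0.1324] [0.7292 0.0505 0.1326] r 29.221229553222656 n [-0.4631 -0.0848  0.8822] lean 0.49020988306284347 ((347.5298156738281, 154.1150360107422), (22.035646438598633, 25.229883193969727), 57.383697509765625)
```

Lens: (0.729, 0.0505, 0.131), axis (-0.466, -0.082, 0.881), with a lean of 0.49 rad, which is inside the stated range. Next I move over the long tube.

Call:
{"method": "drive_tool", "body": {"rows": [[50,16,-13,0,0,0,0],[50,15.6,-13,0,0,0,0],[50,0,0,-20,0,0,0],[50,0,0,-20,0,0,0],[50,0,0,0,0,0,0]]}}

```text
time_s: 3.67
tcp_pos: [0.5661, 0.2705, 0.1973]
ee_rot: [[0.967, -0.256, -0.008], [-0.256, -0.967, -0.004], [-0.006, 0.006, -1.0]]
wrist_force: [0.1, 0.5, -0.6]
gripper_width: 0.502
gripper_force: 0.0
```

Call:
{"method": "drive_tool", "body": {"rows": [[50,0,0,0,0,0,0],[50,0,0,0,0,0,0],[50,0,0,0,0,0,0]]}}

```text
time_s: 3.92
tcp_pos: [0.5694, 0.272, 0.2034]
ee_rot: [[0.967, -0.255, 0.003], [-0.255, -0.967, 0.002], [0.002, -0.002, -1.0]]
wrist_force: [-0.6, -0.1, 1.1]
gripper_width: 0.5
gripper_force: 0.0
```

Call:
{"method": "drive_tool", "body": {"rows": [[50,2.6,-4,-20,0,0,0],[50,0,0,-20,0,0,0],[50,0,0,-15,0,0,0],[50,0,0,-8,0,0,0],[50,0,0,0,0,0,0]]}}

```text
time_s: 4.33
tcp_pos: [0.571, 0.2668, 0.1375]
ee_rot: [[0.967, -0.256, -0.002], [-0.256, -0.967, -0.001], [-0.002, 0.002, -1.0]]
wrist_force: [0.9, -0.5, 0.3]
gripper_width: 0.5
gripper_force: 0.0
```

Call:
{"method": "drive_tool", "body": {"rows": [[50,0,0,0,0,0,0],[50,0,0,0,0,0,0],[50,0,0,0,0,0,0]]}}

```text
time_s: 4.58
tcp_pos: [0.5723, 0.2676, 0.1402]
ee_rot: [[0.967, -0.256, 0.002], [-0.256, -0.967, 0.002], [0.002, -0.002, -1.0]]
wrist_force: [-0.2, 0.0, 0.2]
gripper_width: 0.497
gripper_force: 0.0
```

```bash
cat > e.py <<'E'
from h import *
c=capture("side");d=capture("top")
f=lambda c,b:cv2.resize(c["frame"][b[1]:b[3],b[0]:b[2],::-1],(400,400),interpolation=cv2.INTER_CUBIC)
cv2.imwrite("pics/grasp.png",np.hstack([f(d,(165,155,265,255)),f(c,(180,80,300,200))]))
E
python3 e.py
```

```text
(no output)
```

View pics/grasp.png

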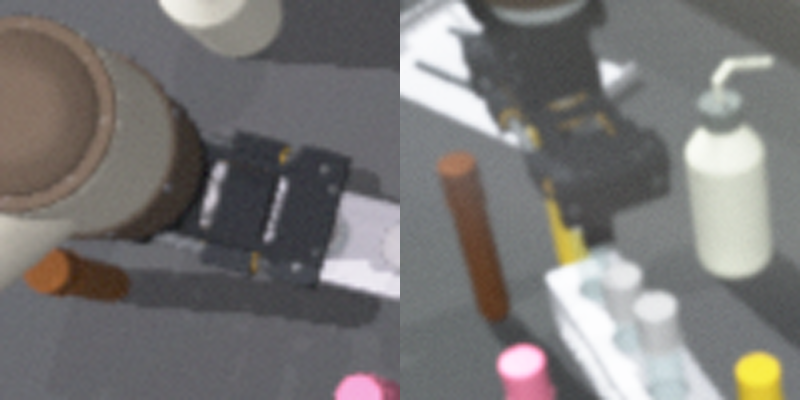

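The gripper is over the long tube (crop 290,215 top and 600,240 side), clear of the brown and yellow look-alikes and the wash bottle. Closing now.

Call:
{"method": "drive_tool", "body": {"rows": [[0,0,0,0,0,0,0],[0,0,0,0,0,0,0],[0,0,0,0,0,0,0],[0,0,0,0,0,0,0],[0,0,0,0,0,0,0]]}}

```text
time_s: 5.1
tcp_pos: [0.5717, 0.267, 0.1387]
ee_rot: [[0.967, -0.256, 0.0], [-0.256, -0.967, 0.0], [0.0, -0.0, -1.0]]
wrist_force: [1.2, -0.0, 0.6]
gripper_width: 0.311
gripper_force: 30.0
```

Call:
{"method": "drive_tool", "body": {"rows": [[0,0,0,15,0,0,0],[0,0,0,30,0,0,0],[0,0,0,40,0,0,0],[0,0,0,40,0,0,0],[0,0,0,40,0,0,0]]}}

```text
time_s: 5.52
tcp_pos: [0.5712, 0.2667, 0.305]
ee_rot: [[0.967, -0.256, -0.001], [-0.256, -0.967, -0.001], [-0.001, 0.001, -1.0]]
wrist_force: [1.3, 1.4, -0.4]
gripper_width: 0.312
gripper_force: 30.0
```

Call:
{"method": "drive_tool", "body": {"rows": [[0,0,0,35,0,0,0],[0,0,0,0,0,0,0],[0,0,0,0,0,0,0]]}}

```text
time_s: 5.77
tcp_pos: [0.5721, 0.2674, 0.3413]
ee_rot: [[0.967, -0.256, 0.004], [-0.256, -0.967, 0.004], [0.003, -0.005, -1.0]]
wrist_force: [-0.5, 0.2, -1.1]
gripper_width: 0.315
gripper_force: 30.0
```

Call:
{"method": "drive_tool", "body": {"rows": [[0,0,-20,0,0,0,0],[0,0,-34,0,0,0,0],[0,0,-36,0,0,0,0],[0,0,-36,0,0,0,0],[0,0,-36,0,0,0,0]]}}

```text
time_s: 6.18
tcp_pos: [0.5706, 0.1035, 0.3363]
ee_rot: [[0.967, -0.255, -0.004], [-0.255, -0.967, -0.001], [-0.003, 0.002, -1.0]]
wrist_force: [0.4, 0.3, -0.7]
gripper_width: 0.31
gripper_force: 30.0
```

Call:
{"method": "drive_tool", "body": {"rows": [[0,0,-36,0,0,0,0],[0,0,-36,0,0,0,0],[0,0,-36,0,0,0,0],[0,0,-36,0,0,0,0],[0,0,-36,0,0,0,0]]}}

```text
time_s: 6.6
tcp_pos: [0.5705, -0.0766, 0.3365]
ee_rot: [[0.967, -0.256, -0.004], [-0.256, -0.967, 0.0], [-0.004, 0.001, -1.0]]
wrist_force: [1.0, -0.7, 0.3]
gripper_width: 0.312
gripper_force: 30.0
```

Call:
{"method": "drive_tool", "body": {"rows": [[0,0,-36,0,0,0,0],[0,0,-36,0,0,0,0],[0,0,-36,0,0,0,0],[0,0,-36,0,0,0,0],[0,0,-36,0,0,0,0]]}}

```text
time_s: 7.02
tcp_pos: [0.5707, -0.2565, 0.3362]
ee_rot: [[0.967, -0.256, -0.004], [-0.256, -0.967, 0.001], [-0.004, -0.0, -1.0]]
wrist_force: [0.8, 0.1, -0.4]
gripper_width: 0.317
gripper_force: 30.0
```

Call:
{"method": "drive_tool", "body": {"rows": [[0,0,-24,0,0,0,0],[0,0,-8,0,0,0,0],[0,0,0,0,0,0,0],[0,0,0,0,0,0,0],[0,0,0,0,0,0,0]]}}

```text
time_s: 7.43
tcp_pos: [0.5716, -0.2858, 0.3378]
ee_rot: [[0.967, -0.255, -0.001], [-0.255, -0.967, 0.001], [-0.001, -0.0, -1.0]]
wrist_force: [-0.8, 0.5, -0.3]
gripper_width: 0.314
gripper_force: 30.0
```

Call:
{"method": "drive_tool", "body": {"rows": [[0,0,0,0,0,0,0],[0,0,0,0,0,0,0]]}}

```text
time_s: 7.6
tcp_pos: [0.5718, -0.2857, 0.3388]
ee_rot: [[0.967, -0.254, 0.0], [-0.254, -0.967, 0.0], [0.0, -0.0, -1.0]]
wrist_force: [-0.1, 0.2, 0.1]
gripper_width: 0.31
gripper_force: 30.0
```

Call:
{"method": "drive_tool", "body": {"rows": [[0,-1.8,-12,0,0,0,0],[0,0,-9.2,-25,0,0,0],[0,0,0,-40,0,0,0],[0,0,0,-40,0,0,0],[0,0,0,-30,0,0,0]]}}

```text
time_s: 8.02
tcp_pos: [0.5685, -0.308, 0.2006]
ee_rot: [[0.967, -0.256, -0.002], [-0.256, -0.967, 0.002], [-0.003, -0.001, -1.0]]
wrist_force: [-0.2, 0.6, -0.6]
gripper_width: 0.312
gripper_force: 30.0
```

Call:
{"method": "drive_tool", "body": {"rows": [[0,0,0,0,0,0,0],[0,0,0,0,0,0,0],[0,0,0,0,0,0,0],[0,0,0,0,0,0,0]]}}

```text
time_s: 8.35
tcp_pos: [0.5715, -0.3089, 0.207]
ee_rot: [[0.967, -0.255, 0.006], [-0.255, -0.967, -0.002], [0.006, 0.001, -1.0]]
wrist_force: [-0.2, 0.4, 0.1]
gripper_width: 0.315
gripper_force: 30.0
```

```bash
sed -i 's/(165,155,265,255)/(380,170,480,270)/; s/(180,80,300,200)/(340,190,460,310)/; s/grasp.png/long_rack.png/' e.py; python3 e.py
```

```text
(no output)
```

View pics/long_rack.png

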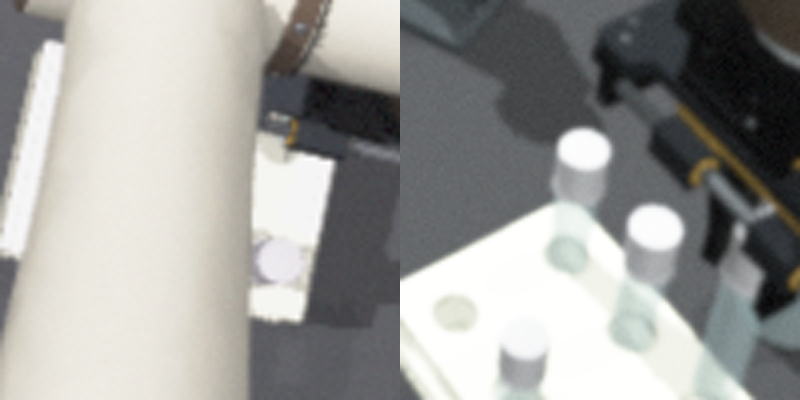

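The long tube hangs above the free long hole (crop 725,385 side), and the other rack tubes are undisturbed. I'll lower it slowly.

Call:
{"method": "drive_tool", "body": {"rows": [[0,-0.5,0.5,-9,0,0,0],[0,0,0,-9,0,0,0],[0,0,0,-8,0,0,0],[0,0,0,-5,0,0,0],[0,0,0,0,0,0,0]]}}

```text
time_s: 8.87
tcp_pos: [0.5685, -0.3074, 0.1703]
ee_rot: [[0.967, -0.256, -0.003], [-0.256, -0.967, 0.001], [-0.003, -0.0, -1.0]]
wrist_force: [-0.3, 0.2, -0.9]
gripper_width: 0.311
gripper_force: 30.0
```

Call:
{"method": "drive_tool", "body": {"rows": [[0,0,0,-8,0,0,0],[0,0,0,-8,0,0,0],[0,0,0,-6,0,0,0],[0,0,0,0,0,0,0],[0,0,0,0,0,0,0]]}}

```text
time_s: 9.28
tcp_pos: [0.5691, -0.3077, 0.1499]
ee_rot: [[0.967, -0.256, -0.001], [-0.256, -0.967, 0.0], [-0.001, 0.0, -1.0]]
wrist_force: [0.3, 0.4, -0.8]
gripper_width: 0.311
gripper_force: 30.0
```

Call:
{"method": "drive_tool", "body": {"rows": [[0,0.5,0,-4,0,0,0],[0,0,0,-4,0,0,0],[0,0,0,-2,0,0,0],[0,0,0,0,0,0,0],[0,0,0,0,0,0,0]]}}

```text
time_s: 9.7
tcp_pos: [0.5698, -0.3077, 0.1404]
ee_rot: [[0.967, -0.256, -0.0], [-0.256, -0.967, 0.0], [-0.0, 0.0, -1.0]]
wrist_force: [0.2, 1.1, -0.2]
gripper_width: 0.316
gripper_force: 30.0
```

Call:
{"method": "drive_tool", "body": {"rows": [[0,0,0,0,0,0,0],[0,0,0,0,0,0,0],[0,0,0,0,0,0,0]]}}

```text
time_s: 9.95
tcp_pos: [0.5699, -0.3078, 0.1408]
ee_rot: [[0.967, -0.256, 0.0], [-0.256, -0.967, -0.0], [0.0, 0.0, -1.0]]
wrist_force: [0.9, -0.4, 0.0]
gripper_width: 0.312
gripper_force: 30.0
```

Call:
{"method": "drive_tool", "body": {"rows": [[0,0,0,-2,0,0,0],[0,0,0,0,0,0,0],[0,0,0,0,0,0,0]]}}

```text
time_s: 10.2
tcp_pos: [0.57, -0.3078, 0.1387]
ee_rot: [[0.967, -0.256, 0.0], [-0.256, -0.967, -0.0], [0.0, 0.0, -1.0]]
wrist_force: [1.3, -0.5, -0.2]
gripper_width: 0.312
gripper_force: 30.0
```

Call:
{"method": "drive_tool", "body": {"rows": [[50,0,0,0,0,0,0],[50,0,0,0,0,0,0],[50,0,0,0,0,0,0],[50,0,0,0,0,0,0],[50,0,0,0,0,0,0]]}}

```text
time_s: 10.62
tcp_pos: [0.5698, -0.3077, 0.1385]
ee_rot: [[0.967, -0.256, -0.0], [-0.256, -0.967, 0.0], [-0.0, 0.0, -1.0]]
wrist_force: [0.6, -0.6, -0.6]
gripper_width: 0.489
gripper_force: 0.0
```

Call:
{"method": "drive_tool", "body": {"rows": [[50,0,0,15,0,0,0],[50,0,0,30,0,0,0],[50,0,0,40,0,0,0],[50,0,0,30,0,0,0],[50,0,0,0,0,0,0]]}}

```text
time_s: 11.03
tcp_pos: [0.5729, -0.3094, 0.2622]
ee_rot: [[0.967, -0.255, 0.014], [-0.255, -0.967, -0.007], [0.015, 0.003, -1.0]]
wrist_force: [0.3, -0.6, 0.4]
gripper_width: 0.499
gripper_force: 0.0
```

Call:
{"method": "drive_tool", "body": {"rows": [[50,-1,20,0,0,0,0],[50,-1,34,0,0,0,0],[50,-1,36,0,0,0,0],[50,-1,36,0,0,0,0],[50,-1,36,0,0,0,0]]}}

```text
time_s: 11.45
tcp_pos: [0.5644, -0.1444, 0.2534]
ee_rot: [[0.966, -0.257, 0.0], [-0.257, -0.966, 0.0], [0.0, -0.0, -1.0]]
wrist_force: [1.3, 0.7, 0.0]
gripper_width: 0.5
gripper_force: 0.0
```

Call:
{"method": "drive_tool", "body": {"rows": [[50,-1,36,0,0,0,0],[50,-1,36,0,0,0,0],[50,-1,36,0,0,0,0],[50,-1,36,0,0,0,0],[50,-1,36,0,0,0,0]]}}

```text
time_s: 11.87
tcp_pos: [0.5593, 0.036, 0.2536]
ee_rot: [[0.967, -0.256, 0.0], [-0.256, -0.967, 0.0], [0.0, -0.0, -1.0]]
wrist_force: [0.6, -1.3, 0.1]
gripper_width: 0.498
gripper_force: 0.0
```

Call:
{"method": "drive_tool", "body": {"rows": [[50,-1,36,0,0,0,0],[50,-1,36,0,0,0,0],[50,-1,36,0,0,0,0],[50,-1,36,0,0,0,0],[50,0,20,0,0,0,0]]}}

```text
time_s: 12.28
tcp_pos: [0.5554, 0.2016, 0.2533]
ee_rot: [[0.967, -0.253, 0.0], [-0.253, -0.967, 0.001], [0.0, -0.001, -1.0]]
wrist_force: [0.7, -0.2, 1.0]
gripper_width: 0.5
gripper_force: 0.0
```

Call:
{"method": "drive_tool", "body": {"rows": [[50,0,0,0,0,0,0],[50,0,0,0,0,0,0],[50,0,0,0,0,0,0],[50,0,0,0,0,0,0]]}}

```text
time_s: 12.62
tcp_pos: [0.5558, 0.1972, 0.2535]
ee_rot: [[0.966, -0.257, -0.0], [-0.257, -0.966, -0.0], [-0.0, 0.0, -1.0]]
wrist_force: [-1.2, -0.0, 0.5]
gripper_width: 0.498
gripper_force: 0.0
```

```bash
cat > n.py <<'E'
from h import *
np.set_printoptions(precision=4,suppress=True)
g={"longplaced":(.570,-.307,.158),"RL1":(.600,-.187,.158),"RL2":(.585,-.247,.158),"RS1":(.508,-.227,.118),"RS2":(.492,-.287,.118),"shortplaced":(.523,-.167,.118),"short":(.557,.208,.118),"odd":(.541,.148,.138)}
print(sense()["tcp_pos"])
for n in("top","side"):
    W=cloud(capture(n))
    for k,(x,y,z) in g.items():
        P=W[(np.hypot(W[...,0]-x,W[...,1]-y)<.022)&(abs(W[...,2]-z)<.012)]
        if len(P)<15: print(n,k,"few");continue
        t=np.median(np.sort(P[:,2])[-len(P)//2:]); Q=P[P[:,2]>t-.004][:,:2]
        print(n,k,len(Q),round(t,4),Q.mean(0))
E
python3 n.py
```

```text
[0.5558 0.1972 0.2535]
top longplaced 99 0.1577 [ 0.5703 -0.3055]
top RL1 90 0.1579 [ 0.6006 -0.1858]
top RL2 98 0.1579 [ 0.5853 -0.2459]
top RS1 90 0.1183 [ 0.5084 -0.2263]
top RS2 98 0.1178 [ 0.493  -0.2862]
top shortplaced few
top short 22 0.1175 [0.5606 0.2153]
top odd few
side longplaced 196 0.1605 [ 0.569  -0.3077]
side RL1 149 0.1605 [ 0.5996 -0.1881]
side RL2 167 0.1606 [ 0.5842 -0.2481]
side RS1 174 0.121 [ 0.5067 -0.2282]
side RS2 204 0.1208 [ 0.4916 -0.2883]
side shortplaced few
side short 88 0.1207 [0.5554 0.2062]
side odd 95 0.1408 [0.5399 0.1464]
```

The long tube is seated, with its cap at the same height as its row mates. Next is the short tube.

Call:
{"method": "drive_tool", "body": {"rows": [[50,1.2,11,-20,0,0,0],[50,0,0,-30,0,0,0],[50,0,0,-20,0,0,0],[50,0,0,0,0,0,0],[50,0,0,0,0,0,0]]}}

```text
time_s: 13.13
tcp_pos: [0.557, 0.2083, 0.1831]
ee_rot: [[0.967, -0.257, -0.001], [-0.257, -0.967, -0.002], [-0.001, 0.002, -1.0]]
wrist_force: [0.7, 0.6, 0.5]
gripper_width: 0.499
gripper_force: 0.0
```

Call:
{"method": "drive_tool", "body": {"rows": [[50,0,0,0,0,0,0],[50,0,0,0,0,0,0]]}}

```text
time_s: 13.3
tcp_pos: [0.5582, 0.2095, 0.1857]
ee_rot: [[0.967, -0.256, 0.003], [-0.256, -0.967, 0.002], [0.003, -0.003, -1.0]]
wrist_force: [0.3, 0.4, 0.1]
gripper_width: 0.497
gripper_force: 0.0
```

Call:
{"method": "drive_tool", "body": {"rows": [[50,-0.5,-0.5,-20,0,0,0],[50,0,0,-20,0,0,0],[50,0,0,-20,0,0,0],[50,0,0,-12,0,0,0],[50,0,0,-5,0,0,0]]}}

```text
time_s: 13.72
tcp_pos: [0.5563, 0.2085, 0.1059]
ee_rot: [[0.967, -0.256, -0.001], [-0.256, -0.967, -0.0], [-0.001, 0.001, -1.0]]
wrist_force: [-0.6, -0.0, -0.4]
gripper_width: 0.499
gripper_force: 0.0
```

Call:
{"method": "drive_tool", "body": {"rows": [[50,0,0,0,0,0,0],[50,0,0,0,0,0,0],[50,0,0,0,0,0,0],[50,0,0,0,0,0,0]]}}

```text
time_s: 14.05
tcp_pos: [0.5573, 0.2092, 0.108]
ee_rot: [[0.967, -0.256, 0.002], [-0.256, -0.967, 0.001], [0.002, -0.002, -1.0]]
wrist_force: [-0.4, 0.1, 0.5]
gripper_width: 0.499
gripper_force: 0.0
```

Call:
{"method": "drive_tool", "body": {"rows": [[0,0,0,0,0,0,0],[0,0,0,0,0,0,0],[0,0,0,0,0,0,0],[0,0,0,0,0,0,0],[0,0,0,0,0,0,0]]}}

```text
time_s: 14.47
tcp_pos: [0.5566, 0.2088, 0.1068]
ee_rot: [[0.967, -0.256, 0.0], [-0.256, -0.967, 0.0], [0.0, -0.0, -1.0]]
wrist_force: [0.4, 0.2, 0.8]
gripper_width: 0.314
gripper_force: 30.0
```

Call:
{"method": "drive_tool", "body": {"rows": [[0,0,0,15,0,0,0],[0,0,0,30,0,0,0],[0,0,0,40,0,0,0],[0,0,0,40,0,0,0],[0,0,0,40,0,0,0]]}}

```text
time_s: 14.88
tcp_pos: [0.556, 0.2085, 0.273]
ee_rot: [[0.967, -0.256, -0.001], [-0.256, -0.967, -0.0], [-0.001, 0.001, -1.0]]
wrist_force: [1.0, 0.6, -0.4]
gripper_width: 0.319
gripper_force: 30.0
```

Call:
{"method": "drive_tool", "body": {"rows": [[0,0,0,20,0,0,0],[0,-2,-20,0,0,0,0],[0,-3,-34,0,0,0,0],[0,-3,-36,0,0,0,0],[0,-3,-36,0,0,0,0]]}}

```text
time_s: 15.3
tcp_pos: [0.5449, 0.0818, 0.2913]
ee_rot: [[0.967, -0.255, -0.001], [-0.255, -0.967, 0.0], [-0.001, 0.0, -1.0]]
wrist_force: [0.4, 0.1, -1.6]
gripper_width: 0.308
gripper_force: 30.0
```

Call:
{"method": "drive_tool", "body": {"rows": [[0,-3,-36,0,0,0,0],[0,-3,-36,0,0,0,0],[0,-3,-36,0,0,0,0],[0,-3,-36,0,0,0,0],[0,-3,-36,0,0,0,0]]}}

```text
time_s: 15.72
tcp_pos: [0.5298, -0.0988, 0.2914]
ee_rot: [[0.967, -0.256, -0.0], [-0.256, -0.967, 0.0], [-0.0, -0.0, -1.0]]
wrist_force: [0.2, 0.2, -0.8]
gripper_width: 0.313
gripper_force: 30.0
```

Call:
{"method": "drive_tool", "body": {"rows": [[0,-3,-36,0,0,0,0],[0,-3,-24,0,0,0,0],[0,-1,-10,0,0,0,0],[0,0,0,0,0,0,0],[0,0,0,0,0,0,0]]}}

```text
time_s: 16.13
tcp_pos: [0.5234, -0.1673, 0.2912]
ee_rot: [[0.966, -0.257, -0.0], [-0.257, -0.966, 0.0], [-0.001, -0.0, -1.0]]
wrist_force: [-0.4, -0.4, -0.2]
gripper_width: 0.312
gripper_force: 30.0
```

Call:
{"method": "drive_tool", "body": {"rows": [[0,0,0,0,0,0,0],[0,0,0,0,0,0,0],[0,0,0,0,0,0,0]]}}

```text
time_s: 16.38
tcp_pos: [0.5237, -0.1662, 0.2916]
ee_rot: [[0.967, -0.254, 0.0], [-0.254, -0.967, 0.0], [0.0, -0.0, -1.0]]
wrist_force: [-0.5, 1.2, -1.2]
gripper_width: 0.309
gripper_force: 30.0
```

Call:
{"method": "drive_tool", "body": {"rows": [[0,-0.5,-0.8,-20,0,0,0],[0,0,0,-30,0,0,0],[0,0,0,-35,0,0,0],[0,0,0,-25,0,0,0],[0,0,0,-12,0,0,0]]}}

```text
time_s: 16.8
tcp_pos: [0.521, -0.1668, 0.1658]
ee_rot: [[0.967, -0.255, -0.006], [-0.255, -0.967, 0.001], [-0.006, 0.0, -1.0]]
wrist_force: [-0.1, 0.0, -0.4]
gripper_width: 0.313
gripper_force: 30.0
```

Call:
{"method": "drive_tool", "body": {"rows": [[0,0,0,0,0,0,0],[0,0,0,0,0,0,0],[0,0,0,0,0,0,0],[0,0,0,0,0,0,0],[0,0,0,0,0,0,0]]}}

```text
time_s: 17.22
tcp_pos: [0.5238, -0.1679, 0.171]
ee_rot: [[0.967, -0.256, 0.003], [-0.256, -0.967, -0.0], [0.003, -0.001, -1.0]]
wrist_force: [0.4, 0.6, -0.3]
gripper_width: 0.318
gripper_force: 30.0
```

Call:
{"method": "drive_tool", "body": {"rows": [[0,-0.4,0.5,-8,0,0,0],[0,0,0,-8,0,0,0],[0,0,0,-8,0,0,0],[0,0,0,-4,0,0,0],[0,0,0,0,0,0,0]]}}

```text
time_s: 17.63
tcp_pos: [0.5217, -0.1675, 0.1398]
ee_rot: [[0.967, -0.256, -0.003], [-0.256, -0.967, 0.0], [-0.003, 0.0, -1.0]]
wrist_force: [-1.1, -0.7, -1.0]
gripper_width: 0.31
gripper_force: 30.0
```

Call:
{"method": "drive_tool", "body": {"rows": [[0,0,0,-8,0,0,0],[0,0,0,-8,0,0,0],[0,0,0,-6,0,0,0],[0,0,0,0,0,0,0],[0,0,0,0,0,0,0]]}}

```text
time_s: 18.05
tcp_pos: [0.5224, -0.1676, 0.119]
ee_rot: [[0.967, -0.256, -0.001], [-0.256, -0.967, -0.0], [-0.001, 0.0, -1.0]]
wrist_force: [0.2, -0.4, -0.2]
gripper_width: 0.318
gripper_force: 30.0
```

Call:
{"method": "drive_tool", "body": {"rows": [[0,0.5,0.2,-4,0,0,0],[0,0,0,-4,0,0,0],[0,0,0,-3,0,0,0],[0,0,0,-1,0,0,0],[0,0,0,0,0,0,0]]}}

```text
time_s: 18.47
tcp_pos: [0.5229, -0.1673, 0.1072]
ee_rot: [[0.967, -0.256, -0.001], [-0.256, -0.967, 0.0], [-0.001, 0.0, -1.0]]
wrist_force: [0.4, -0.5, -0.5]
gripper_width: 0.311
gripper_force: 30.0
```

Call:
{"method": "drive_tool", "body": {"rows": [[0,0,0,0,0,0,0],[0,0,0,0,0,0,0],[0,0,0,0,0,0,0]]}}

```text
time_s: 18.72
tcp_pos: [0.5233, -0.1674, 0.1078]
ee_rot: [[0.967, -0.256, 0.0], [-0.256, -0.967, -0.0], [0.0, -0.0, -1.0]]
wrist_force: [-0.5, -0.1, -1.3]
gripper_width: 0.312
gripper_force: 30.0
```

Call:
{"method": "drive_tool", "body": {"rows": [[0,0,0,-1,0,0,0],[0,0,0,0,0,0,0],[50,0,0,0,0,0,0],[50,0,0,0,0,0,0],[50,0,0,0,0,0,0]]}}

```text
time_s: 19.13
tcp_pos: [0.5231, -0.1673, 0.1066]
ee_rot: [[0.967, -0.256, 0.0], [-0.256, -0.967, 0.0], [0.0, -0.0, -1.0]]
wrist_force: [-0.2, -1.2, 0.2]
gripper_width: 0.452
gripper_force: 0.0
```

Call:
{"method": "drive_tool", "body": {"rows": [[50,0,0,0,0,0,0],[50,0,0,0,0,0,0],[50,0,0,15,0,0,0],[50,0,0,30,0,0,0],[50,0,0,40,0,0,0]]}}

```text
time_s: 19.55
tcp_pos: [0.521, -0.1671, 0.1896]
ee_rot: [[0.967, -0.256, -0.008], [-0.256, -0.967, 0.001], [-0.008, 0.001, -1.0]]
wrist_force: [0.8, -0.1, -0.0]
gripper_width: 0.497
gripper_force: 0.0
```

Call:
{"method": "drive_tool", "body": {"rows": [[50,0,0,40,0,0,0],[50,0,0,25,0,0,0],[50,0,20,0,0,0,0],[50,2,34,0,0,0,0],[50,2,36,0,0,0,0]]}}

```text
time_s: 19.97
tcp_pos: [0.5269, -0.0771, 0.2572]
ee_rot: [[0.966, -0.259, 0.001], [-0.259, -0.966, 0.0], [0.001, -0.001, -1.0]]
wrist_force: [0.5, -0.4, -0.1]
gripper_width: 0.496
gripper_force: 0.0
```

Call:
{"method": "drive_tool", "body": {"rows": [[50,2,36,0,0,0,0],[50,2,36,0,0,0,0],[50,2,36,0,0,0,0],[50,2,36,0,0,0,0],[50,2,36,0,0,0,0]]}}

```text
time_s: 20.38
tcp_pos: [0.5368, 0.1044, 0.2567]
ee_rot: [[0.967, -0.256, 0.0], [-0.256, -0.967, 0.0], [0.0, -0.0, -1.0]]
wrist_force: [0.5, 0.3, 0.6]
gripper_width: 0.497
gripper_force: 0.0
```

Call:
{"method": "drive_tool", "body": {"rows": [[50,2,24,0,0,0,0],[50,1,12,0,0,0,0],[50,0,0,0,0,0,0],[50,0,0,0,0,0,0],[50,0,0,0,0,0,0]]}}

```text
time_s: 20.8
tcp_pos: [0.5399, 0.1377, 0.2564]
ee_rot: [[0.966, -0.257, -0.001], [-0.257, -0.966, -0.0], [-0.0, 0.0, -1.0]]
wrist_force: [-0.5, -0.4, 0.3]
gripper_width: 0.501
gripper_force: 0.0
```

```bash
python3 n.py
```

```text
[0.5399 0.1377 0.2564]
top longplaced 95 0.1583 [ 0.5703 -0.3052]
top RL1 99 0.1579 [ 0.6011 -0.1864]
top RL2 103 0.1577 [ 0.5854 -0.2462]
top RS1 92 0.1186 [ 0.5082 -0.2265]
top RS2 96 0.1178 [ 0.4927 -0.286 ]
top shortplaced 97 0.1179 [ 0.5235 -0.1669]
top short few
top odd few
side longplaced 197 0.1605 [ 0.5689 -0.3077]
side RL1 147 0.1605 [ 0.5996 -0.1881]
side RL2 168 0.1607 [ 0.5842 -0.2481]
side RS1 173 0.1207 [ 0.5067 -0.2282]
side RS2 204 0.1206 [ 0.4916 -0.2884]
side shortplaced 151 0.1207 [ 0.5223 -0.1687]
side short few
side odd 98 0.1407 [0.5398 0.1461]
```

The short tube is seated too, and nothing else moved. Now the odd tube: dx +1.4, dy +10, down to z 0.122.

Call:
{"method": "drive_tool", "body": {"rows": [[50,1.4,10.2,-15,0,0,0],[50,0,0,-30,0,0,0],[50,0,0,-20,0,0,0],[50,0,0,0,0,0,0],[50,0,0,0,0,0,0]]}}

```text
time_s: 21.32
tcp_pos: [0.5414, 0.1477, 0.1912]
ee_rot: [[0.966, -0.257, -0.001], [-0.257, -0.966, -0.002], [-0.001, 0.002, -1.0]]
wrist_force: [-0.1, 0.8, 1.4]
gripper_width: 0.502
gripper_force: 0.0
```

Call:
{"method": "drive_tool", "body": {"rows": [[50,0,0,0,0,0,0],[50,0,0,0,0,0,0]]}}

```text
time_s: 21.48
tcp_pos: [0.5426, 0.1489, 0.1935]
ee_rot: [[0.967, -0.256, 0.003], [-0.256, -0.967, 0.001], [0.003, -0.002, -1.0]]
wrist_force: [-0.3, -0.2, 1.0]
gripper_width: 0.496
gripper_force: 0.0
```

Call:
{"method": "drive_tool", "body": {"rows": [[50,-0.5,-0.4,-20,0,0,0],[50,0,0,-22,0,0,0],[50,0,0,-18,0,0,0],[50,0,0,-8,0,0,0],[50,0,0,-2,0,0,0]]}}

```text
time_s: 21.9
tcp_pos: [0.5408, 0.1483, 0.1211]
ee_rot: [[0.967, -0.256, -0.001], [-0.256, -0.967, -0.001], [-0.001, 0.001, -1.0]]
wrist_force: [0.4, -0.6, 0.6]
gripper_width: 0.5
gripper_force: 0.0
```

Call:
{"method": "drive_tool", "body": {"rows": [[50,0,0,0,0,0,0],[50,0,0,0,0,0,0],[50,0,0,0,0,0,0]]}}

```text
time_s: 22.15
tcp_pos: [0.5419, 0.1489, 0.123]
ee_rot: [[0.967, -0.256, 0.003], [-0.256, -0.967, 0.001], [0.002, -0.002, -1.0]]
wrist_force: [-1.1, -0.2, -0.2]
gripper_width: 0.502
gripper_force: 0.0
```

Call:
{"method": "drive_tool", "body": {"rows": [[0,0,0,0,0,0,0],[0,0,0,0,0,0,0],[0,0,0,0,0,0,0],[0,0,0,0,0,0,0],[0,0,0,0,0,0,0]]}}

```text
time_s: 22.57
tcp_pos: [0.5413, 0.1485, 0.1219]
ee_rot: [[0.967, -0.256, 0.001], [-0.256, -0.967, 0.0], [0.001, -0.0, -1.0]]
wrist_force: [-0.1, -0.4, 1.9]
gripper_width: 0.312
gripper_force: 30.0
```

Call:
{"method": "drive_tool", "body": {"rows": [[0,0,0,15,0,0,0],[0,0,0,30,0,0,0],[0,0,0,40,0,0,0],[0,0,0,40,0,0,0],[0,0,0,40,0,0,0]]}}

```text
time_s: 22.98
tcp_pos: [0.5404, 0.1482, 0.288]
ee_rot: [[0.967, -0.256, -0.001], [-0.256, -0.967, -0.0], [-0.001, 0.001, -1.0]]
wrist_force: [1.1, 0.4, -0.2]
gripper_width: 0.31
gripper_force: 30.0
```

Call:
{"method": "drive_tool", "body": {"rows": [[0,0,0,40,0,0,0],[0,0,0,20,0,0,0],[0,0,0,0,0,0,0],[0,0,0,0,0,0,0]]}}

```text
time_s: 23.32
tcp_pos: [0.541, 0.1487, 0.3475]
ee_rot: [[0.967, -0.256, 0.002], [-0.256, -0.967, 0.002], [0.001, -0.002, -1.0]]
wrist_force: [-0.0, 0.0, -1.9]
gripper_width: 0.311
gripper_force: 30.0
```

Target TCP: (0.639, 0.035, 0.302), with the tool turned by (0.085, -0.485, 0).

Call:
{"method": "drive_tool", "body": {"rows": [[0,0,0,0,0.017,-0.097,0],[0,0,0,0,0.017,-0.097,0],[0,0,0,0,0.017,-0.097,0],[0,0,0,0,0.017,-0.097,0],[0,0,0,0,0.017,-0.097,0]]}}

```text
time_s: 23.73
tcp_pos: [0.5402, 0.1486, 0.3448]
ee_rot: [[0.86, -0.206, 0.467], [-0.274, -0.958, 0.083], [0.43, -0.199, -0.881]]
wrist_force: [0.7, -0.5, -0.9]
gripper_width: 0.316
gripper_force: 30.0
```

Call:
{"method": "drive_tool", "body": {"rows": [[0,10,-12,0,0,0,0],[0,20,-24,0,0,0,0],[0,20,-24,0,0,0,0],[0,20,-24,0,0,0,0],[0,10,-20,0,0,0,0]]}}

```text
time_s: 24.15
tcp_pos: [0.6215, 0.043, 0.3435]
ee_rot: [[0.862, -0.208, 0.462], [-0.275, -0.958, 0.08], [0.426, -0.196, -0.883]]
wrist_force: [-0.3, -0.1, -0.6]
gripper_width: 0.312
gripper_force: 30.0
```

Call:
{"method": "drive_tool", "body": {"rows": [[0,0,0,0,0,0,0],[0,0,0,0,0,0,0],[0,0,0,0,0,0,0],[0,0,0,0,0,0,0],[0,0,0,0,0,0,0]]}}

```text
time_s: 24.57
tcp_pos: [0.6204, 0.0452, 0.346]
ee_rot: [[0.861, -0.206, 0.465], [-0.273, -0.958, 0.082], [0.428, -0.198, -0.882]]
wrist_force: [0.6, -0.8, -0.6]
gripper_width: 0.31
gripper_force: 30.0
```

Remaining: (+18.6, -10.6, -44).

Call:
{"method": "drive_tool", "body": {"rows": [[0,4,-3,-8,0,0,0],[0,5,-3,-12,0,0,0],[0,5,-3,-12,0,0,0],[0,4,-2,-9,0,0,0],[0,1,0,-3,0,0,0]]}}

```text
time_s: 24.98
tcp_pos: [0.6396, 0.0333, 0.2998]
ee_rot: [[0.862, -0.208, 0.462], [-0.274, -0.958, 0.081], [0.426, -0.197, -0.883]]
wrist_force: [-0.7, 0.2, -0.8]
gripper_width: 0.312
gripper_force: 30.0
```

Call:
{"method": "drive_tool", "body": {"rows": [[0,0,0,0,0,0,0],[0,0,0,0,0,0,0],[0,0,0,0,0,0,0],[0,0,0,0,0,0,0],[0,0,0,0,0,0,0]]}}

```text
time_s: 25.4
tcp_pos: [0.6401, 0.0336, 0.3034]
ee_rot: [[0.86, -0.206, 0.467], [-0.274, -0.958, 0.082], [0.43, -0.199, -0.881]]
wrist_force: [0.5, -0.2, -0.3]
gripper_width: 0.313
gripper_force: 30.0
```

Call:
{"method": "drive_tool", "body": {"rows": [[0,0,0,0,0,0,0],[0,0,0,0,0,0,0],[0,0,0,0,0,0,0],[0,0,0,0,0,0,0],[0,0,0,0,0,0,0]]}}

```text
time_s: 25.82
tcp_pos: [0.64, 0.0335, 0.3026]
ee_rot: [[0.86, -0.207, 0.466], [-0.275, -0.958, 0.082], [0.429, -0.198, -0.881]]
wrist_force: [-1.1, -0.3, -0.9]
gripper_width: 0.318
gripper_force: 30.0
```

```bash
cat > f.py <<'E'
from h import *
np.set_printoptions(precision=4,suppress=True)
s=sense(); p=np.array(s["tcp_pos"]);z=np.array(s["ee_rot"])[:,2]; L=np.array([.7294,.0505,.131]);n=np.array([-.466,-.082,.881])
b=p+.114*z; d=b-L; print("base",b,"along",d@n,"side",d-(d@n)*n,"ang",np.arccos(-z@n),"v",np.abs(s["joint_velocities"]).max())
c=capture("side");e=capture("top");W=cloud(c)
m=(np.linalg.norm(np.cross(W-L,n),axis=-1)<.03)&((W-L)@n>.04)&((W-L)@n<.17)
P=W[m]; h=(P-L)@n; print(len(P),"lowest along n",np.percentile(h,[1,5,50,95]))
f=lambda c,b:cv2.resize(c["frame"][b[1]:b[3],b[0]:b[2],::-1],(400,400),interpolation=cv2.INTER_CUBIC)
cv2.imwrite("pics/final.png",np.hstack([f(e,(250,80,370,200)),f(c,(280,60,400,180))]))
E
python3 f.py; python3 n.py|grep placed
```

```text
base [0.6931 0.0428 0.2021] along 0.08020721840725524 side [ 0.0011 -0.0012  0.0005] ang nan v 0.06784286449485905
83 lowest along n [0.0889 0.0922 0.1067 0.1221]
top longplaced 104 0.1583 [ 0.5703 -0.3056]
top shortplaced 93 0.1184 [ 0.5236 -0.1667]
side longplaced 197 0.1605 [ 0.5689 -0.3076]
side shortplaced 153 0.1208 [ 0.522  -0.1689]f.py:4: RuntimeWarning: invalid value encountered in arccos
  b=p+.114*z; d=b-L; print("base",b,"along",d@n,"side",d-(d@n)*n,"ang",np.arccos(-z@n),"v",np.abs(s["joint_velocities"]).max())
```

View pics/final.png

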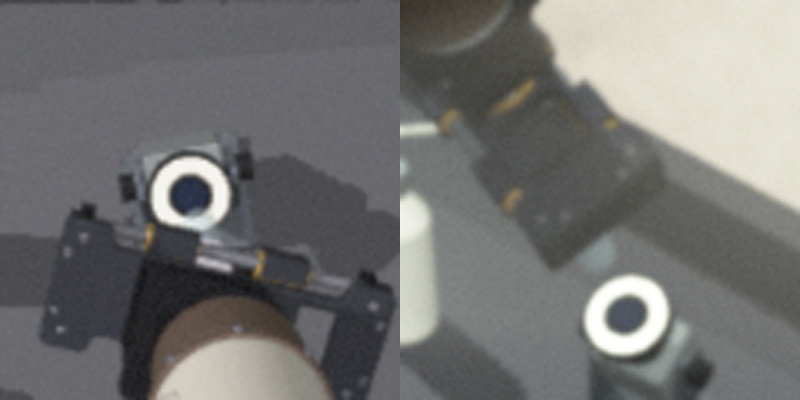

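The picture shows the glass base (side crop 600,255) in the air on the ring's axis, clear of the camera. The pose gives 80 mm out and under 2 mm off the axis, and the arm is still. I'm handing in.

```bash
python3 -c "from station import finish_job; print(finish_job())"
```

```text
the job is handed in; nothing more can be done
None
```

The job is handed in with no verdict returned: the long and short tubes measured fully down in their free places, and the in-between tube is held still with its base an estimated 80 mm from the lens and under 2 mm off its axis.

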